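# Square up the snack boards in the tray corner

## Robot

A 6-joint arm with a two-finger parallel gripper is mounted at the origin on the work surface. World frame = base frame: x ahead of the robot, y to its left, z up, the work surface at z = 0. Lengths are in m, angles in rad, forces in N, time in s.
With the tool pointing down it reaches from about 0.35 to 0.775 m from the base axis. Payload 7.3 kg.
Tool frame: the origin (TCP) lies midway between the tips of the shut fingers; the grasp point (between the pads) lies 19 mm behind it (robot.grip_depth is the z of the grasp point in the tool frame, in m); z points along the fingers, y is the line along which they close (so a half turn about z gives the same grasp; the last joint's range is limited). The gripper opens to 92 mm and grips with 3 to 60 N. Pads are 19 mm wide; open, the fingers measure 130 mm over their backs; the gripper's body (75 mm by 190 mm) begins 47 mm behind the grasp point.
Start: joints at [-1.285, 0.342, 1.524, -0, 1.275, -0.146], TCP at [0.22, -0.477, 0.227] pointing down, gripper open.
Joint ranges: [-2.53, 2.53], [-0.77, 2.02], [0.04, 2.7], [-1, 4.14], [0.28, 2.66], [-3.11, 3.11]. Speed limits (rad/s): [2.57, 2.57, 3.14, 3.14, 3.14, 3.14].

## Interface

Orientations are given as [roll, pitch, yaw] about the fixed x, y, z axes, in that order (R = Rz(yaw) Ry(pitch) Rx(roll)).
In Python, from cell import robot, viewer gives the robot as it stands.
- The arm moves only by the tool step_arm, never from a script. Its argument "increments" is a list of rows, each an object with "delta_pos": the shift along the tool's x, y, z in cm, a list of three; "dr": the turn, a rotation vector about the tool's x, y, z in degrees, a list of three; "fingers": the closure, from -1 (fully open) to 1 (shut), so that 0 is half open. In form: [{"delta_pos": [tx, ty, tz], "dr": [wx, wy, wz], "fingers": fingers}, ...]. A call has exactly 5 rows; each row is the pose to reach, as a shift and turn from the pose commanded when the call began, along the tool's axes at that moment; what a row does not reach only later rows make up. A row lasts 1/8 s, in which the tool goes at most 62.5 mm and 10.7 degrees, less where a joint would pass 70% of its speed; a pose out of reach is approached as far as the arm can. A call with a gripper value outside its range is refused whole. The fingers move at their own pace and stop on an object; "newtons" is the grip in N (left out, the last holds). Time passes only in rows, so rows that repeat a pose let the fingers close, or fill a call up. It gives the time, the measured TCP pose, the force, the opening and the grip force at its end, in the units of the state.
- robot.observe(): the state, without advancing time (a new reading comes with each control period).
- viewer.read_camera(name): name is "side" or "top" or "wrist"; returns the picture (400x640x3 uint8, red, green, blue); there is no depth.
- viewer.camera_params(name): a dict with "K" (3x3 intrinsics, pixels), "T" (4x4, takes a point from camera to world coordinates). Camera axes: x right, y down, z forward; pixel columns grow to the right and rows downward; lengths in m; the calibration is good to about 2 mm. A picture is of the moment at which its call begins: read the wrist's pose just before it. camera_params takes no time and is no camera call; for the wrist camera it gives the pose at the moment of the call.
- robot.hand_in(): hands the job in; it is judged then, once.
The state is a dict: "time": time; "qpos": joint angles; "qvel": joint speeds; "joint_efforts": joint torques, N m; "tool_pos": TCP position; "tool_rot": TCP orientation; "contact_force": force on the tool from outside, world axes, zero at the start; "torque": the same for the moment, N m; "opening": finger opening in m; "grip_force": force on a finger pad.
Only numpy, scipy, OpenCV 4.12 (cv2) and the standard library are available. Lean on these libraries where they do the work, as an engineer would, in place of code of your own. Each camera call takes 0.05 s, during which the arm holds its last target. There are 200 camera calls.

## Task

Take the board that stands in the drying rack, lay it flat on the bare counter and let go, so that you can take it again by its long edges and set it flat on top of the pile in the tray. Then tap the pile from its open sides until all three boards lie flush in one square stack, touching both rims in the tray's corner; leave the other things on the counter where they are.

Things in the scene. Friction and masses are not known exactly. Their poses are not given: they have to be found in the camera images.
- tray: Fixed dark wooden tray on one side of the counter. Floor 160 x 190 mm, 8 mm thick; origin at the underside (counter height), 75 mm and 90 mm from the two rims. 10 mm thick rims stand along its far (+x) and left (+y) sides; the near (-x) and right (-y) sides are open, the floor ending at x = -75, y = -90 mm. The boards lie with their length along the tray's y.
- tray_corner (a point): Inner corner of the tray, on its floor (8 mm above the counter), where the two rims meet at a right angle: at x = +75, y = +90 mm in the tray's frame. The rims rise 37 mm above the floor, so their tops are 45 mm above the counter. Axes as the tray's.
- board1_c (a point): Plain light wood board 64 x 110 x 9 mm, about 75 g, point at its centre; own x across the 64 mm width, y along the 110 mm length, z through the thickness. All three are alike. One of two lying flat in an untidy pile on the tray, each shifted and turned a little; this is the lower one.
- board2_c (a point): Plain light wood board 64 x 110 x 9 mm, about 75 g, point at its centre; own x across the 64 mm width, y along the 110 mm length, z through the thickness. All three are alike. One of two lying flat in an untidy pile on the tray, each shifted and turned a little; this is the upper one.
- stray_c (a point): Plain light wood board 64 x 110 x 9 mm, about 75 g, point at its centre; own x across the 64 mm width, y along the 110 mm length, z through the thickness. All three are alike. The third board. It starts standing on its long edge in the middle slot of the drying rack (own x then vertical, thickness along the rack's x), its lower edge 12 mm and its upper edge 76 mm above the counter.
- rack: Fixed wooden drying rack on the side where the tray is not. Base 150 x 120 x 12 mm, origin at its underside centre. Pairs of upright dowels (8 mm thick, tops 36 mm above the counter) at own y = -36 and +36 mm form three 13 mm slots along its y, at x = -52, 0, +52 mm; the outer two are empty. The counter midway between rack and tray, 0.42 to 0.58 m ahead of the robot, is bare.
- mug: White ceramic mug, 80 mm across, 95 mm high, origin at the underside. A bystander: leave it where it is.
- jar: Glass jar with black lid, 84 mm across, 120 mm high, origin at the underside. A bystander: leave it where it is.
- can: Food can, 72 mm across, 110 mm high, origin at the underside. A bystander: leave it where it is.
- salt: White salt shaker, 42 mm across, 77 mm high, origin at the underside. A bystander: leave it where it is.
- pepper: Dark wooden pepper shaker, 42 mm across, 77 mm high, origin at the underside. A bystander: leave it where it is.
- spatula: Spatula with black handle and metal blade, lying flat, 200 mm long, origin near its middle. A bystander: leave it where it is.
There are look-alikes about, which are no part of the job. What is shaped like the tray but green or white is not meant.

How it is judged:
On the way:
1. the third board lies flat on the bare counter, let go and at rest (height (world z) of stray_c below 0.008 m and angle between the z axis of stray_c and the z axis of tray, either way round below 0.1 rad and contact force between stray and the fingers below 0.05 N and linear speed of stray below 0.02 m/s), for 0.2 s.
At the end, for the whole second after the job is handed in: All three boards lie flat on one another in the tray, the third on top, at rest, every board within about 3.5 mm of touching both rims and parallel to them within 0.05 rad (x of board1_c in the frame of tray between 0.0395 and 0.0465 m and y of board1_c in the frame of tray between 0.0315 and 0.0385 m and angle between the y axis of each of board1_c, board2_c, stray_c and the y axis of tray, either way round below 0.05 rad and angle between the z axis of each of board1_c, board2_c, stray_c and the z axis of tray, either way round below 0.06 rad and z of each of board1_c, board2_c, stray_c in the frame of tray below 0.033 m and linear speed of each of board1, board2, stray below 0.01 m/s and x of board2_c in the frame of tray between 0.0395 and 0.0465 m and y of board2_c in the frame of tray between 0.0315 and 0.0385 m and x of stray_c in the frame of tray between 0.0395 and 0.0465 m and y of stray_c in the frame of tray between 0.0315 and 0.0385 m and z of stray_c in the frame of tray above 0.028 m).
It fails at once if a bystander is pushed more than 30 mm from its place (distance of any of mug, jar, can, salt, pepper, spatula from where it was at the start of the episode above 0.03 m).
It also fails if it takes over 72 s, if anything falls off the work surface, if the arm or the gripper's body presses on something with over 40 N, if the wrist force passes 120 N, or if a joint passes its speed limit or range.

## Working session

There is one attempt and no reset: what is moved stays moved. The work goes in short steps, Python scripts to look and compute and a tool call to move; the robot and the scene stay as the last step left them, time stands still between calls to the robot, and variables do not carry over. Pictures are saved under pics/ and viewed, at most 10 in all, crops included, and the job is handed in when it is done.

Besides the shell and the picture viewer there is one more tool, called after "Call:" by a JSON object that holds its "method" and its "body". step_arm: Moves the arm, as the interface text tells. Its arguments: {"type":"object","properties":{"increments":{"type":"array"},"newtons":{"type":"number"}},"required":["increments"]}

```bash
mkdir -p pics; ls; python3 - <<'E'
from cell import robot, viewer
import cv2, numpy as np
print(robot.observe())
for n in ["top","side"]:
    im=viewer.read_camera(n); cv2.imwrite(f"pics/{n}0.png",im[:,:,::-1]); p=viewer.camera_params(n); print(n,p["K"].tolist(),np.round(p["T"],4).tolist())
E
```

```text
pics
{'time': 0.0, 'qpos': array([-1.28498857e+00,  3.42719614e-01,  1.52502690e+00,  3.56061360e-07,
        1.27541714e+00, -1.45986761e-01]), 'qvel': array([-0.00084749, -0.0001785 ,  0.00192423, -0.00122962, -0.00044392,
        0.00235394]), 'joint_efforts': array([-1.20577966e-03, -4.31238949e+01, -2.44214541e+01,  7.16224336e-02,
        5.59552107e-02, -1.09281798e-04]), 'tool_pos': array([ 0.21962068, -0.47639587,  0.22604314]), 'tool_rot': array([-3.14003841e+00, -2.28869166e-04,  4.31794236e-01]), 'contact_force': array([0.24963611, 0.29313309, 0.16033079]), 'torque': array([-0.00508905,  0.01173609, -0.02900465]), 'grip_force': 0.0, 'opening': 0.09160302939358117}
top [[424.53591360515236, 0.0, 314.7388726115669], [0.0, 424.53591360515236, 206.87603443790377], [0.0, 0.0, 1.0]] [[-0.0253, -0.9947, 0.0997, 0.367], [-0.9997, 0.0253, -0.0007, -0.0149], [-0.0018, -0.0997, -0.995, 1.3523], [0.0, 0.0, 0.0, 1.0]]
side [[421.477004946705, 0.0, 321.1832443983327], [0.0, 421.477004946705, 198.3695757634712], [0.0, 0.0, 1.0]] [[-0.9557, -0.1966, 0.2189, 0.2173], [-0.294, 0.6105, -0.7355, 0.9157], [0.011, -0.7673, -0.6412, 0.8335], [0.0, 0.0, 0.0, 1.0]]
```

View pics/top0.png

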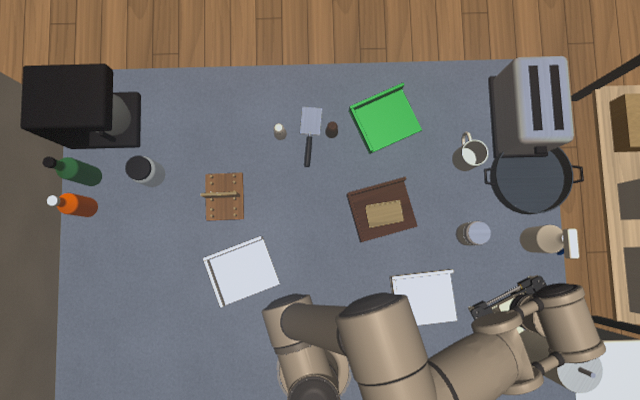

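View pics/side0.png

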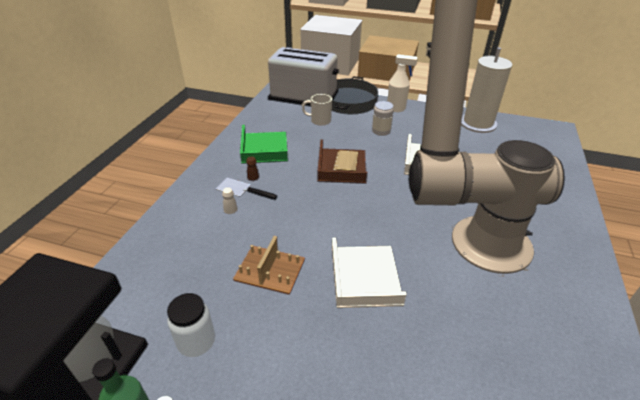

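The top view shows the rack at px (224,196) with the light board edge running about (202,194)-(240,195). The brown tray is at (381,210), with its rims along the top and left edges and a pile at (384,214). The side view agrees.

```bash
cat > h.py <<'E'
from cell import robot, viewer
import cv2, numpy as np
from scipy.spatial.transform import Rotation as Ro
def ray(p,uv,z):
    uv=np.atleast_2d(uv).astype(float); d=np.c_[uv,np.ones(len(uv))]@np.linalg.inv(p["K"]).T@p["T"][:3,:3].T
    o=p["T"][:3,3]; return o+d*((z-o[2])/d[:,2])[:,None]
def blob(mask,roi):
    m=np.zeros_like(mask); x0,y0,x1,y1=roi; m[y0:y1,x0:x1]=mask[y0:y1,x0:x1]
    c=cv2.findContours(m,cv2.RETR_EXTERNAL,cv2.CHAIN_APPROX_NONE)[0]; return max(c,key=cv2.contourArea)[:,0,:]
def rect(p,c,z):
    w=ray(p,c,z)[:,:2]; (cx,cy),(a,b),t=cv2.minAreaRect((w*1000).astype(np.float32))
    if a<b: a,b,t=b,a,t+90
    return np.round([cx,cy,a,b,(t+90)%180-90],1) # mm, angle of long side from world x
def go(x,y,z,yaw,tilt=None):
    """rows for a tool-down pose, from the measured pose; yaw = world angle (deg) of tool x"""
    s=robot.observe(); R=Ro.from_euler('xyz',s["tool_rot"])
    T=Ro.from_euler('xyz',[np.pi,0,np.radians(yaw)])
    dp=R.inv().apply(np.array([x,y,z])-s["tool_pos"])*100; dr=np.degrees((R.inv()*T).as_rotvec())
    print("t",round(s["time"],2),"pos",np.round(s["tool_pos"],4),"yaw",round(np.degrees(s["tool_rot"][2]),2),"delta_cm",np.round(dp,2),"dr",np.round(dr,2))
E
python3 - <<'E'
from h import *
im=cv2.imread("pics/top0.png"); hsv=cv2.cvtColor(im,cv2.COLOR_BGR2HSV); p=viewer.camera_params("top")
for n,uv in dict(rackbase=(212,180),board=(220,194),tray=(360,220),pile=(384,214),table=(300,220),rim=(380,188)).items(): print(n,hsv[uv[1],uv[0]])
wood=cv2.inRange(hsv,(5,50,20),(30,255,255))
print("rack",rect(p,blob(wood,(190,160,260,230)),.012))
print("tray",rect(p,blob(wood,(335,170,430,255)),.02))
print("pile",rect(p,blob(cv2.inRange(hsv,(12,50,105),(30,255,255)),(335,170,430,255)),.024))
for uv in [(202,194),(240,195)]: print("board",ray(p,uv,.076))
for nm,uv,z in [("mug",(474,153),.095),("jar",(141,168),.12),("can",(476,233),.11),("salt",(280,131),.077),("pep",(331,129),.077),("spat",(308,165),0)]: print(nm,ray(p,uv,z))
go(0.42,0.0,0.40,0)
E
```

```text
rackbase [ 13 117 139]
board [ 21  97 169]
tray [ 7 83 83]
pile [ 19  93 156]
table [109  37 132]
rim [10 87 82]
rack [543.1 278.2 150.  133.6   1.2]
tray [ 489.  -230.7  192.4  160.3  -75.8]
pile [ 475.1 -233.5  112.6   72.7  -80.8]
board [[0.54289886 0.32491121 0.076     ]]
board [[0.53690419 0.20971667 0.076     ]]
mug [[ 0.64393534 -0.49956711  0.095     ]]
jar [[0.61867536 0.49305368 0.12      ]]
can [[ 0.40292327 -0.48472197  0.11      ]]
salt [[0.73197229 0.08503149 0.077     ]]
pep [[ 0.73422213 -0.07188981  0.077     ]]
spat [[0.63918484 0.00247228 0.        ]]
t 0.1 pos [ 0.2196 -0.4765  0.2261] yaw 24.74 delta_cm [ 38.14 -34.91 -17.33] dr [-8.000e-02  1.000e-02  2.474e+01]
```

```bash
python3 - <<'E'
from h import *
go(0.42,-0.2,0.40,14)
E
```

```text
t 0.1 pos [ 0.2196 -0.4765  0.2261] yaw 24.74 delta_cm [ 29.77 -16.75 -17.36] dr [-0.08 -0.   10.74]
```

Call:
{"method": "step_arm", "body": {"increments": [{"delta_pos": [4,-2,-6],"dr": [0,0,2],"fingers": -1},{"delta_pos": [10,-5,-10],"dr": [0,0,5],"fingers": -1},{"delta_pos": [16,-8,-14],"dr": [0,0,8],"fingers": -1},{"delta_pos": [21,-11,-17.4],"dr": [0,0,10.7],"fingers": -1},{"delta_pos": [26,-14,-17.4],"dr": [0,0,10.7],"fingers": -1}]}}

```text
time: 0.72
tool_pos: [0.3761, -0.2713, 0.3928]
tool_rot: [3.14, -0.001, 0.244]
contact_force: [1.7, 0.1, -0.9]
opening: 0.0919
grip_force: 0.0
```

```bash
python3 - <<'E'
from h import *
go(0.42,-0.2,0.40,14); p=viewer.camera_params("wrist"); print(np.round(p["T"],3).tolist())
im=viewer.read_camera("wrist"); cv2.imwrite("pics/w1.png",im[:,:,::-1]); print(robot.observe()["qvel"])
E
```

```text
t 0.72 pos [ 0.3761 -0.2713  0.3928] yaw 13.96 delta_cm [ 5.98 -5.86 -0.73] dr [ 0.12 -0.07 -0.04]
[[0.241, -0.936, -0.255, 0.443], [-0.971, -0.232, -0.064, -0.254], [0.0, 0.263, -0.965, 0.552], [0.0, 0.0, 0.0, 1.0]]
[-0.09952017  0.00441772  0.02714511 -0.02678042 -0.04982649 -0.18935403]
```

View pics/w1.png

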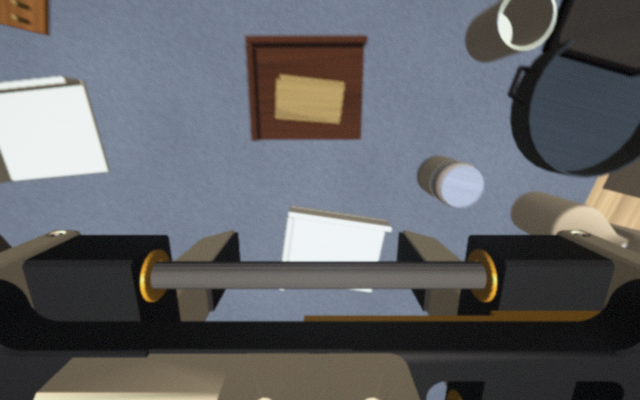

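The wrist view shows the tray at px (247-366, 37-139), its rims along the top and left, and the pile at (275-344, 74-124). The motion had nearly stopped.

```bash
cat >> h.py <<'E'
def tray(im,p,roi):
    """tray pose from its two open edges (z=8 mm); im BGR"""
    hsv=cv2.cvtColor(im,cv2.COLOR_BGR2HSV); b=im[:,:,0].astype(int); r=im[:,:,2].astype(int)
    m=((r-b)>12).astype(np.uint8)*255; m=cv2.morphologyEx(m,cv2.MORPH_OPEN,np.ones((3,3)))
    c=blob(m,roi); a=cv2.approxPolyDP(cv2.convexHull(c.reshape(-1,1,2)),4,True)[:,0]
    return m,c,a
E
python3 - <<'E'
from h import *
im=cv2.imread("pics/w1.png"); K=viewer.camera_params("wrist"); p=K
m,c,a=tray(im,p,(235,25,380,150)); print(a.tolist())
cp=c
near=np.array([q for q in c if 262<q[0]<352 and q[1]>120]); right=np.array([q for q in c if 55<q[1]<128 and q[0]>330])
def ang(pts,z):
    w=ray(p,pts+0.5,z)[:,:2]; vx,vy,x,y=cv2.fitLine((w*1000).astype(np.float32),cv2.DIST_HUBER,0,.01,.01).ravel(); return np.array([vx,vy]),np.array([x,y])
dn,pn=ang(near,.006); dr,pr=ang(right,.006)
print("near dir",np.degrees(np.arctan2(dn[1],dn[0])),"right dir",np.degrees(np.arctan2(dr[1],dr[0])))
A=np.c_[dn,-dr]; s=np.linalg.solve(A,pr-pn); cor=pn+dn*s[0]; print("near-right corner",cor)
for l in a: print(l,np.round(ray(p,l,.045)[0],3),np.round(ray(p,l,.006)[0],3))
hsv=cv2.cvtColor(im,cv2.COLOR_BGR2HSV); print(hsv[100,310],hsv[130,310],hsv[43,310])
b=cv2.inRange(hsv,(14,60,110),(32,255,255)); c=blob(b,(262,55,358,135)); h=cv2.approxPolyDP(cv2.convexHull(c.reshape(-1,1,2)),2,True)[:,0]
print("pile hull",h.tolist(),rect(p,c,.026)); print(np.round(ray(p,h,.026)[:,:2],4).tolist())
cv2.imwrite("pics/w1c.png",cv2.resize(im[25:150,235:380],None,fx=5,fy=4.5,interpolation=cv2.INTER_CUBIC))
E
```

```text
[[366, 37], [358, 138], [252, 139], [247, 36]]
near dir -75.67797 right dir 14.373847
near-right corner [ 437.50082 -328.53943]
[366  37] [ 0.589 -0.288  0.045] [ 0.6   -0.292  0.006]
[358 138] [ 0.438 -0.32   0.045] [ 0.438 -0.325  0.006]
[252 139] [ 0.392 -0.146  0.045] [ 0.388 -0.138  0.006]
[247  36] [ 0.545 -0.109  0.045] [ 0.552 -0.098  0.006]
[ 20 112 182] [  9 134  84] [  6 143  48]
pile hull [[276, 78], [280, 74], [343, 81], [345, 85], [339, 123], [275, 118]] [ 478.1 -222.8  117.7   73.5  -81.6]
[[0.4982, -0.1621], [0.5059, -0.1673], [0.5213, -0.2718], [0.5161, -0.2767], [0.4541, -0.2833], [0.4349, -0.1741]]
```

View pics/w1c.png

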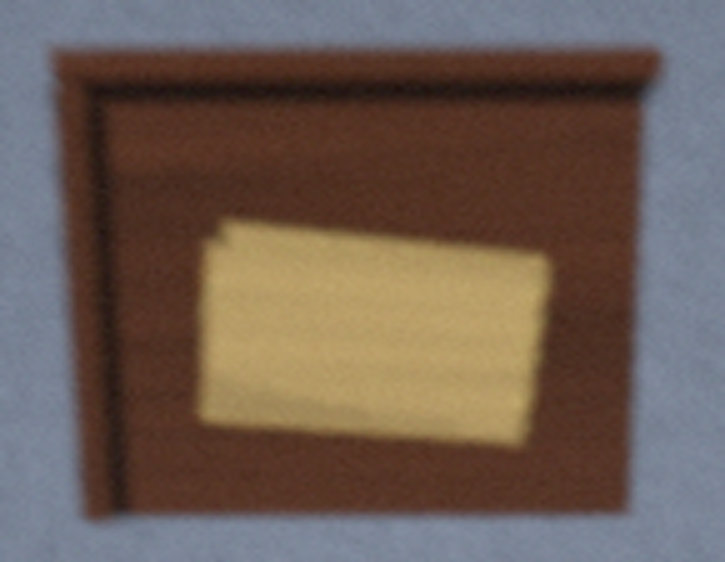

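The crop shows the upper board turned a few degrees from the lower one, with both near the tray's middle. Next I look at the rack.

Call:
{"method": "step_arm", "body": {"increments": [{"delta_pos": [2,-3,0.4],"dr": [0,0,-7.6],"fingers": -1},{"delta_pos": [5,-7,0.8],"dr": [0,0,-15.2],"fingers": -1},{"delta_pos": [8,-11,1.2],"dr": [0,0,-22.8],"fingers": -1},{"delta_pos": [10.6,-14.4,1.8],"dr": [0,0,-30.4],"fingers": -1},{"delta_pos": [12.8,-17.5,2.2],"dr": [0,0,-38],"fingers": -1}]}}

```text
time: 1.4
tool_pos: [0.4571, -0.0702, 0.3686]
tool_rot: [-3.141, 0.0, 0.913]
contact_force: [-0.1, 0.2, -0.3]
opening: 0.0915
grip_force: 0.0
```

Call:
{"method": "step_arm", "body": {"increments": [{"delta_pos": [4.6,-1.2,0.4],"dr": [0,0,-8],"fingers": -1},{"delta_pos": [9.2,-2.5,0.8],"dr": [0,0,-17],"fingers": -1},{"delta_pos": [14,-4,1.4],"dr": [0,0,-26],"fingers": -1},{"delta_pos": [18,-5,1.8],"dr": [0,0,-33],"fingers": -1},{"delta_pos": [20.8,-5.8,2.2],"dr": [0,0,-38],"fingers": -1}]}}

```text
time: 2.02
tool_pos: [0.5394, 0.1297, 0.3462]
tool_rot: [-3.14, 0.0, 1.576]
contact_force: [-0.1, -0.3, 0.4]
opening: 0.0921
grip_force: 0.0
```

```bash
python3 - <<'E'
from h import *
p=viewer.camera_params("wrist"); go(.54,.267,.12,90); im=viewer.read_camera("wrist")[:,:,::-1].copy(); cv2.imwrite("pics/w2.png",im); np.savez("w2.npz",**p)
E
```

```text
t 2.02 pos [0.5394 0.1297 0.3462] yaw 90.31 delta_cm [13.74  0.16 22.62] dr [-0.08  0.01  0.31]
```

View pics/w2.png

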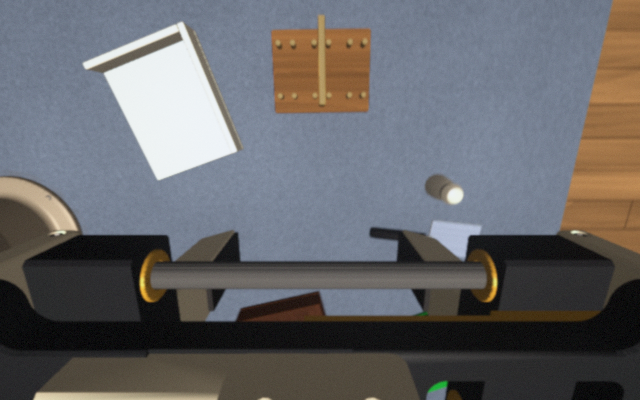

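The board's upper edge runs px (321,15)-(323,106), with the rack at (272-370, 28-112).

```bash
python3 - <<'E'
from h import *
p=dict(np.load("w2.npz"))
for uv,z in [((321.5,15),.076),((322.5,106),.076),((272,29),.012),((370,29),.012),((369.5,112),.012),((275,112),.012)]: print(uv,np.round(ray(p,uv,z)[0],4))
E
```

```text
(321.5, 15) [0.5409 0.3324 0.076 ]
(322.5, 106) [0.5432 0.2207 0.076 ]
(272, 29) [0.4673 0.3331 0.012 ]
(370, 29) [0.6141 0.3338 0.012 ]
(369.5, 112) [0.6194 0.2149 0.012 ]
(275, 112) [0.4679 0.2141 0.012 ]
```

Call:
{"method": "step_arm", "body": {"increments": [{"delta_pos": [3.5,0.1,3.5],"dr": [0,0,-0.8],"fingers": -1},{"delta_pos": [7.5,0.2,8],"dr": [0,0,-0.8],"fingers": -1},{"delta_pos": [11.5,0.2,13],"dr": [0,0,-0.8],"fingers": -1},{"delta_pos": [14.6,0.2,18],"dr": [0,0,-0.8],"fingers": -1},{"delta_pos": [14.6,0.2,22],"dr": [0,0,-0.8],"fingers": -1}]}}

```text
time: 2.7
tool_pos: [0.5397, 0.2755, 0.1243]
tool_rot: [-3.139, 0.001, 1.588]
contact_force: [0.5, 0.4, 0.1]
opening: 0.0917
grip_force: 0.0
```

Call:
{"method": "step_arm", "body": {"increments": [{"delta_pos": [0,0,3],"dr": [0,0,0],"fingers": -1},{"delta_pos": [0,0,6],"dr": [0,0,0],"fingers": -1},{"delta_pos": [0,0,8.1],"dr": [0,0,0],"fingers": -0.6},{"delta_pos": [0,0,8.1],"dr": [0,0,0],"fingers": 1},{"delta_pos": [0,0,8.1],"dr": [0,0,0],"fingers": 1}], "newtons": 25}}

```text
time: 3.32
tool_pos: [0.5416, 0.2739, 0.047]
tool_rot: [3.141, -0.0, 1.585]
contact_force: [-0.0, 0.3, 0.8]
opening: 0.0663
grip_force: 0.0
```

Call:
{"method": "step_arm", "body": {"increments": [{"delta_pos": [0,0,0],"dr": [0,0,0],"fingers": 1},{"delta_pos": [0,0,0],"dr": [0,0,0],"fingers": 1},{"delta_pos": [0,0,0],"dr": [0,0,0],"fingers": 1},{"delta_pos": [0,0,0],"dr": [0,0,0],"fingers": 1},{"delta_pos": [0,0,0],"dr": [0,0,0],"fingers": 1}]}}

```text
time: 3.95
tool_pos: [0.541, 0.2741, 0.0463]
tool_rot: [3.142, 0.0, 1.586]
contact_force: [-0.4, 0.5, 0.2]
opening: 0.0167
grip_force: 0.0
```

Call:
{"method": "step_arm", "body": {"increments": [{"delta_pos": [0,0,0],"dr": [0,0,0],"fingers": 1},{"delta_pos": [0,0,0],"dr": [0,0,0],"fingers": 1},{"delta_pos": [0,0,-2],"dr": [0,0,0],"fingers": 1},{"delta_pos": [0,0,-5],"dr": [0,0,0],"fingers": 1},{"delta_pos": [0,0,-9],"dr": [0,0,0],"fingers": 1}]}}

```text
time: 4.58
tool_pos: [0.5403, 0.2738, 0.136]
tool_rot: [-3.139, 0.001, 1.585]
contact_force: [1.3, 0.3, -1.2]
opening: 0.0091
grip_force: 25.0
```

```bash
python3 - <<'E'
from h import *
go(.49,.02,.12,90); print(robot.observe()["opening"],robot.observe()["grip_force"])
E
```

```text
t 4.58 pos [0.5403 0.2738 0.136 ] yaw 90.84 delta_cm [-25.3   -5.4    1.64] dr [-0.15  0.06  0.84]
0.009147780232987625 24.999606907367706
```

Call:
{"method": "step_arm", "body": {"increments": [{"delta_pos": [-4,-0.5,-0.5],"dr": [0,0,0],"fingers": 1},{"delta_pos": [-9.5,-1.5,-0.5],"dr": [0,0,0],"fingers": 1},{"delta_pos": [-15.5,-2.5,0],"dr": [-8,0,0],"fingers": 1},{"delta_pos": [-21,-3.6,1],"dr": [-16,0,0],"fingers": 1},{"delta_pos": [-25.3,-4.4,1.6],"dr": [-24,0,0],"fingers": 1}]}}

```text
time: 5.2
tool_pos: [0.4999, 0.0185, 0.1205]
tool_rot: [2.718, 0.002, 1.584]
contact_force: [1.1, 2.1, -0.7]
opening: 0.0085
grip_force: 25.0
```

Call:
{"method": "step_arm", "body": {"increments": [{"delta_pos": [0,0,0],"dr": [-6,0,0],"fingers": 1},{"delta_pos": [0,-0.4,0.9],"dr": [-6,0,0],"fingers": 1},{"delta_pos": [0,-1.2,2.7],"dr": [-6,0,0],"fingers": 1},{"delta_pos": [0,-2,4.5],"dr": [-6,0,0],"fingers": 1},{"delta_pos": [0,-2.4,5.5],"dr": [-6,0,0],"fingers": 1}]}}

```text
time: 5.82
tool_pos: [0.512, 0.0073, 0.1004]
tool_rot: [2.67, -0.033, 1.605]
contact_force: [0.4, 0.2, -0.8]
opening: 0.009
grip_force: 25.0
```

```bash
python3 - <<'E'
from h import *
s=robot.observe();R=Ro.from_euler('xyz',s["tool_rot"]).as_matrix();print(np.round(R,3),s["tool_pos"],s["contact_force"]); d=s["tool_pos"][2]-.034; print("down by",d,np.round(R.T@[0,0,-100*d],2))
E
```

```text
[[-0.034  0.891  0.453]
 [ 0.999  0.015  0.045]
 [ 0.033  0.454 -0.89 ]] [0.51198687 0.00727672 0.10038321] [ 0.35481561  0.16160503 -0.77975973]
down by 0.06638321347889678 [-0.22 -3.01  5.91]
```

```bash
python3 - <<'E'
from h import *
print(robot.observe()["qpos"])
E
```

```text
[-0.22844214  0.30753252  2.14117603  0.55388252  0.28246241 -0.75665903]
```

```bash
cat >> h.py <<'E'
def go2(x,y,z,yaw,tilt):
    """tilt (deg) about the tool's x after yaw"""
    s=robot.observe(); R=Ro.from_euler('xyz',s["tool_rot"])
    T=Ro.from_euler('xyz',[np.pi,0,np.radians(yaw)])*Ro.from_euler('x',tilt,degrees=True)
    for f in np.arange(.2,1.01,.2):
        print(np.round(R.inv().apply(np.array([x,y,z])-s["tool_pos"])*100*f,2),np.round(np.degrees((R.inv()*T).as_rotvec())*f,1))
E
python3 - <<'E'
from h import *
go2(.49,.02,.10,90,25)
E
```

```text
[ 0.27 -0.39 -0.18] [10.4 -0.4  0.4]
[ 0.54 -0.78 -0.36] [20.8 -0.8  0.8]
[ 0.81 -1.17 -0.54] [31.2 -1.2  1.2]
[ 1.08 -1.57 -0.72] [41.6 -1.6  1.6]
[ 1.34 -1.96 -0.9 ] [52. -2.  2.]
```

Call:
{"method": "step_arm", "body": {"increments": [{"delta_pos": [0.3,-0.4,-0.2],"dr": [10.4,-0.4,0.4],"fingers": 1},{"delta_pos": [0.5,-0.8,-0.4],"dr": [20.8,-0.8,0.8],"fingers": 1},{"delta_pos": [0.8,-1.2,-0.5],"dr": [31.2,-1.2,1.2],"fingers": 1},{"delta_pos": [1.1,-1.6,-0.7],"dr": [41.6,-1.6,1.6],"fingers": 1},{"delta_pos": [1.3,-2,-0.9],"dr": [52,-2,2],"fingers": 1}]}}

```text
time: 6.45
tool_pos: [0.4902, 0.0193, 0.1005]
tool_rot: [-2.747, 0.003, 1.571]
contact_force: [0.3, 0.0, -1.8]
opening: 0.0087
grip_force: 25.0
```

Call:
{"method": "step_arm", "body": {"increments": [{"delta_pos": [0,0,0],"dr": [0,0,0],"fingers": 1},{"delta_pos": [0,0,0],"dr": [0,0,0],"fingers": 1},{"delta_pos": [0,0,0],"dr": [0,0,0],"fingers": 1},{"delta_pos": [0,0,0],"dr": [0,0,0],"fingers": 1},{"delta_pos": [0,0,0],"dr": [0,0,0],"fingers": 1}]}}

```text
time: 7.08
tool_pos: [0.488, 0.0194, 0.1008]
tool_rot: [-2.751, -0.003, 1.57]
contact_force: [0.9, 0.5, -0.6]
opening: 0.0088
grip_force: 25.0
```

```bash
python3 - <<'E'
from h import *
s=robot.observe();print(s["qpos"],s["tool_pos"],s["tool_rot"]);go2(.49,.02,.036,90,25)
E
```

```text
[-0.09533085  0.6397594   1.46784466 -0.0337131   1.42362322 -0.08389655] [0.48796413 0.01943508 0.10082183] [-2.75069909 -0.00297294  1.57029855]
[0.01 0.53 1.18] [ 0.5 -0.   0. ]
[0.01 1.06 2.37] [ 1.  -0.1  0. ]
[0.02 1.59 3.55] [ 1.6 -0.1  0. ]
[0.03 2.13 4.73] [ 2.1 -0.1  0. ]
[0.04 2.66 5.92] [ 2.6 -0.2  0. ]
```

Call:
{"method": "step_arm", "body": {"increments": [{"delta_pos": [0,0.7,1.6],"dr": [0,0,0],"fingers": 1},{"delta_pos": [0,1.4,3.2],"dr": [0,0,0],"fingers": 1},{"delta_pos": [0,2.2,5],"dr": [0,0,0],"fingers": 1},{"delta_pos": [0,2.6,6],"dr": [0,0,0],"fingers": 1},{"delta_pos": [0,2.6,6],"dr": [0,0,0],"fingers": 1}]}}

```text
time: 7.7
tool_pos: [0.4885, 0.0199, 0.0337]
tool_rot: [-2.747, -0.003, 1.571]
contact_force: [0.8, 0.3, -1.4]
opening: 0.0087
grip_force: 25.0
```

Call:
{"method": "step_arm", "body": {"increments": [{"delta_pos": [0,0,0],"dr": [0,0,0],"fingers": 0.1},{"delta_pos": [0,0,0],"dr": [0,0,0],"fingers": 0.1},{"delta_pos": [0,0,0],"dr": [0,0,0],"fingers": 0.1},{"delta_pos": [0,0,0],"dr": [0,0,0],"fingers": 0.1},{"delta_pos": [0,0,-1],"dr": [0,0,0],"fingers": 0.1}]}}

```text
time: 8.32
tool_pos: [0.4924, 0.0199, 0.044]
tool_rot: [-2.747, -0.003, 1.571]
contact_force: [0.5, 0.6, -0.3]
opening: 0.0412
grip_force: 0.1
```

Call:
{"method": "step_arm", "body": {"increments": [{"delta_pos": [0,0,-2],"dr": [0,0,0],"fingers": 0.1},{"delta_pos": [0,0,-5],"dr": [0,0,0],"fingers": 0.1},{"delta_pos": [0,0,-9],"dr": [0,0,0],"fingers": -1},{"delta_pos": [0,0,-14],"dr": [-8,0,0],"fingers": -1},{"delta_pos": [0,0,-18],"dr": [-16,0,0],"fingers": -1}]}}

```text
time: 8.95
tool_pos: [0.5633, 0.0192, 0.2128]
tool_rot: [-3.035, -0.003, 1.571]
contact_force: [1.2, -0.7, -0.3]
opening: 0.067
grip_force: 0.0
```

```bash
python3 - <<'E'
from h import *
im=viewer.read_camera("side")[:,:,::-1].copy(); cv2.imwrite("pics/s1.png",im)
go2(.49,-.10,.30,90,0)
E
```

```text
[-2.38 -1.65 -1.48] [-1.1 -0.   0. ]
[-4.76 -3.3  -2.96] [-2.1 -0.   0. ]
[-7.14 -4.94 -4.44] [-3.2 -0.1  0. ]
[-9.52 -6.59 -5.92] [-4.2 -0.1  0. ]
[-11.9   -8.24  -7.4 ] [-5.3 -0.1  0. ]
```

View pics/s1.png

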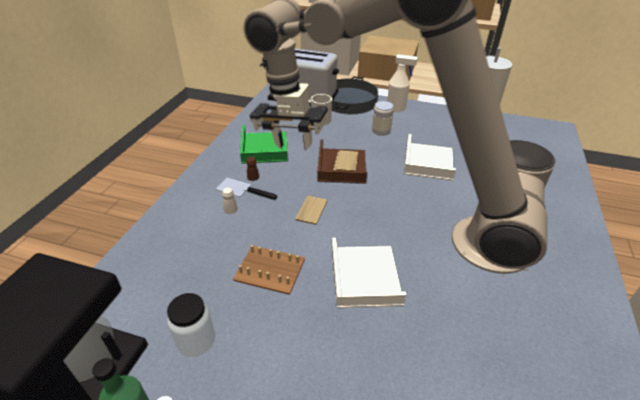

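The side view shows the board lying flat on the counter at px (311,209). Next I measure it with the wrist camera.

Call:
{"method": "step_arm", "body": {"increments": [{"delta_pos": [-2.4,-1.6,-1.5],"dr": [-1,0,0],"fingers": -1},{"delta_pos": [-5,-3.3,-3],"dr": [-2,0,0],"fingers": -1},{"delta_pos": [-8,-5,-4.5],"dr": [-3.2,0,0],"fingers": -1},{"delta_pos": [-11,-7.5,-6.5],"dr": [-5,0,0],"fingers": -1},{"delta_pos": [-11.9,-8.2,-7.4],"dr": [-5.8,0,0],"fingers": -1}]}}

```text
time: 9.62
tool_pos: [0.4879, -0.1013, 0.2947]
tool_rot: [-3.132, -0.002, 1.569]
contact_force: [0.9, -0.6, -0.1]
opening: 0.0916
grip_force: 0.0
```

```bash
python3 - <<'E'
from h import *
p=viewer.camera_params("wrist"); im=viewer.read_camera("wrist")[:,:,::-1].copy(); cv2.imwrite("pics/w3.png",im); np.savez("w3.npz",**p)
hsv=cv2.cvtColor(im,cv2.COLOR_BGR2HSV); m=cv2.inRange(hsv,(14,60,110),(32,255,255)); c=blob(m,(230,10,420,220)); r=rect(p,c+.5,.009); print(r, cv2.boundingRect(c))
go(r[0]/1e3,r[1]/1e3,.10,r[4]%180)
s=robot.observe(); print(s["tool_rot"],s["qvel"])
E
```

```text
[512.1  21.5 109.5  63.9  89.9] (315, 40, 47, 84)
t 9.68 pos [ 0.4881 -0.1017  0.2954] yaw 89.88 delta_cm [12.29  2.54 19.54] dr [-0.47 -0.09 -0.02]
[-3.13335039e+00 -1.65649078e-03  1.56869809e+00] [ 0.04405579  0.03802327 -0.01034258  0.00703192 -0.01985005  0.04379949]
```

View pics/w3.png

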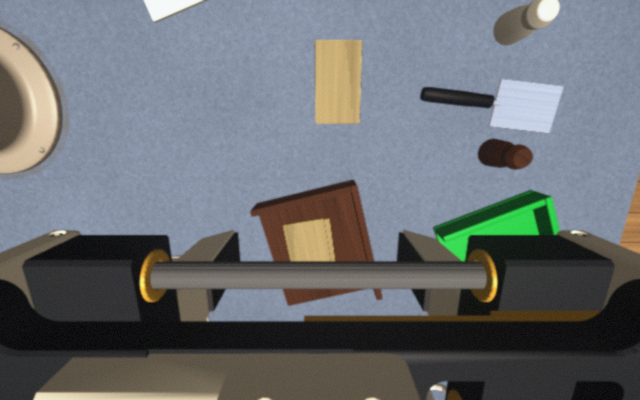

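The board lies at px (315-362, 40-124), measured at the right size. I regrasp it by its long edges.

Call:
{"method": "step_arm", "body": {"increments": [{"delta_pos": [3,0.6,5],"dr": [-0.5,0,0],"fingers": -1},{"delta_pos": [7,1.4,10],"dr": [-0.5,0,0],"fingers": -1},{"delta_pos": [10.5,2.2,15],"dr": [-0.5,0,0],"fingers": -1},{"delta_pos": [12.3,2.5,19],"dr": [-0.5,0,0],"fingers": -1},{"delta_pos": [12.3,2.5,22],"dr": [-0.5,0,0],"fingers": -1}]}}

```text
time: 10.3
tool_pos: [0.5103, 0.0263, 0.0703]
tool_rot: [-3.135, -0.004, 1.574]
contact_force: [0.2, -0.9, 1.0]
opening: 0.092
grip_force: 0.0
```

Call:
{"method": "step_arm", "body": {"increments": [{"delta_pos": [0,0,2],"dr": [0,0,0],"fingers": -1},{"delta_pos": [0,0,4],"dr": [0,0,0],"fingers": -1},{"delta_pos": [0,0,5.5],"dr": [0,0,0],"fingers": -1},{"delta_pos": [0,0,6.2],"dr": [0,0,0],"fingers": -1},{"delta_pos": [0,0,6.2],"dr": [0,0,0],"fingers": -1}]}}

```text
time: 10.92
tool_pos: [0.5107, 0.0241, 0.0105]
tool_rot: [-3.137, -0.003, 1.571]
contact_force: [0.2, 0.0, -0.2]
opening: 0.0917
grip_force: 0.0
```

```bash
python3 - <<'E'
from h import *
go(.5121,.0215,.0025,89.9)
E
```

```text
t 10.93 pos [0.5107 0.0241 0.0105] yaw 90.0 delta_cm [-0.27  0.15  0.8 ] dr [-0.24 -0.2   0.1 ]
```

Call:
{"method": "step_arm", "body": {"increments": [{"delta_pos": [-0.2,0.1,0.4],"dr": [0,0,0],"fingers": -1},{"delta_pos": [-0.2,0.1,0.8],"dr": [0,0,0],"fingers": -1},{"delta_pos": [-0.2,0.1,0.8],"dr": [0,0,0],"fingers": 0.2},{"delta_pos": [-0.2,0.1,0.8],"dr": [0,0,0],"fingers": 0.2},{"delta_pos": [-0.2,0.1,0.8],"dr": [0,0,0],"fingers": 0.2}]}}

```text
time: 11.55
tool_pos: [0.5118, 0.0219, 0.003]
tool_rot: [-3.138, -0.003, 1.571]
contact_force: [-0.5, -0.2, 0.0]
opening: 0.0663
grip_force: 0.0
```

Call:
{"method": "step_arm", "body": {"increments": [{"delta_pos": [0,0,0],"dr": [0,0,0],"fingers": 0.2},{"delta_pos": [0,0,-0.5],"dr": [0,0,0],"fingers": 0.2},{"delta_pos": [0,0,-2],"dr": [0,0,0],"fingers": 0.2},{"delta_pos": [0,0,-5],"dr": [0,0,0],"fingers": 0.2},{"delta_pos": [0,0,-8],"dr": [0,0,0],"fingers": 0.2}]}}

```text
time: 12.18
tool_pos: [0.512, 0.0217, 0.0845]
tool_rot: [-3.138, -0.003, 1.571]
contact_force: [1.6, 0.0, -0.7]
opening: 0.0635
grip_force: 25.0
```

```bash
python3 - <<'E'
from h import *
# tray origin .4879,-.2227 yaw 14.35; target x=-5,y=0 -> 
c,s=np.cos(np.radians(14.35)),np.sin(np.radians(14.35)); X=.4879+c*-.005; Y=-.2227+s*-.005; print(X,Y)
go(X,Y,.06,104.35); print(robot.observe()["opening"],robot.observe()["grip_force"])
E
```

```text
0.48305600092420325 -0.22393922272158
t 12.18 pos [0.512  0.0217 0.0845] yaw 89.99 delta_cm [-24.57  -2.88   2.38] dr [ -0.16  -0.21 -14.36]
0.06353885603682125 24.999102652072906
```

Call:
{"method": "step_arm", "body": {"increments": [{"delta_pos": [-4,-0.5,0],"dr": [0,0,-3],"fingers": 0.2},{"delta_pos": [-9.5,-1,0],"dr": [0,0,-6],"fingers": 0.2},{"delta_pos": [-15.5,-1.8,0],"dr": [0,0,-9],"fingers": 0.2},{"delta_pos": [-21,-2.4,0],"dr": [0,0,-12],"fingers": 0.2},{"delta_pos": [-24.6,-2.9,0],"dr": [0,0,-14.4],"fingers": 0.2}]}}

```text
time: 12.8
tool_pos: [0.4827, -0.227, 0.0833]
tool_rot: [-3.14, -0.003, 1.822]
contact_force: [-0.1, -0.2, -1.2]
opening: 0.0636
grip_force: 25.0
```

Call:
{"method": "step_arm", "body": {"increments": [{"delta_pos": [0,0,0],"dr": [0,0,0],"fingers": 0.2},{"delta_pos": [0,0,1],"dr": [0,0,0],"fingers": 0.2},{"delta_pos": [0,0,2.5],"dr": [0,0,0],"fingers": 0.2},{"delta_pos": [0,0,4],"dr": [0,0,0],"fingers": 0.2},{"delta_pos": [0,0,4.5],"dr": [0,0,0],"fingers": 0.2}]}}

```text
time: 13.42
tool_pos: [0.4821, -0.223, 0.0354]
tool_rot: [-3.137, -0.006, 1.823]
contact_force: [-0.3, -0.1, -0.5]
opening: 0.0635
grip_force: 25.0
```

```bash
python3 - <<'E'
from h import *
go(.4831,-.2239,.0300,104.35); print(robot.observe()["contact_force"])
E
```

```text
t 13.43 pos [ 0.4821 -0.223   0.0354] yaw 104.44 delta_cm [-0.11  0.07  0.54] dr [-0.26 -0.36  0.09]
[-0.31426247 -0.12538936 -0.45500784]
```

Call:
{"method": "step_arm", "body": {"increments": [{"delta_pos": [0,0,0.3],"dr": [0,0,0],"fingers": 0.2},{"delta_pos": [0,0,0.6],"dr": [0,0,0],"fingers": 0.2},{"delta_pos": [0,0,0.6],"dr": [0,0,0],"fingers": 0.2},{"delta_pos": [0,0,0.6],"dr": [0,0,0],"fingers": -0.9},{"delta_pos": [0,0,0.6],"dr": [0,0,0],"fingers": -0.9}]}}

```text
time: 14.05
tool_pos: [0.483, -0.2243, 0.0314]
tool_rot: [-3.14, -0.003, 1.822]
contact_force: [-0.5, 0.0, -0.6]
opening: 0.0794
grip_force: 0.0
```

Call:
{"method": "step_arm", "body": {"increments": [{"delta_pos": [0,0,0],"dr": [0,0,0],"fingers": -0.9},{"delta_pos": [0,0,0],"dr": [0,0,0],"fingers": -0.9},{"delta_pos": [0,0,-2],"dr": [0,0,0],"fingers": -0.9},{"delta_pos": [0,0,-5],"dr": [0,0,0],"fingers": -0.9},{"delta_pos": [0,0,-9],"dr": [0,0,0],"fingers": -0.9}]}}

```text
time: 14.68
tool_pos: [0.4825, -0.2241, 0.1213]
tool_rot: [-3.138, -0.006, 1.822]
contact_force: [-0.0, -0.8, 0.1]
opening: 0.0874
grip_force: 0.0
```

```bash
python3 - <<'E'
from h import *
# view from above: tool x = tray x (yaw 14.35), tool ~12 cm short of the pile
go(.37,-.255,.25,14.35)
c,s=np.cos(np.radians(14.35)),np.sin(np.radians(14.35)); O=np.array([.4879,-.2227])
for x in (-.095,-.06): print("push-x pose",x,O+[c*x,s*x])
E
```

```text
t 14.68 pos [ 0.4825 -0.2241  0.1213] yaw 104.39 delta_cm [ -0.12 -11.72 -12.82] dr [-4.300e-01 -7.000e-02  9.004e+01]
push-x pose -0.095 [ 0.39586402 -0.24624523]
push-x pose -0.06 [ 0.42977201 -0.23757067]
```

Call:
{"method": "step_arm", "body": {"increments": [{"delta_pos": [0,-1,-1.2],"dr": [0,0,10],"fingers": -0.5},{"delta_pos": [0,-2.2,-2.5],"dr": [0,0,20],"fingers": -0.5},{"delta_pos": [0,-3.5,-4],"dr": [0,0,30],"fingers": -0.5},{"delta_pos": [0,-4.7,-5.2],"dr": [0,0,40],"fingers": -0.5},{"delta_pos": [0,-5.9,-6.4],"dr": [0,0,50],"fingers": -0.5}]}}

```text
time: 15.3
tool_pos: [0.4257, -0.2394, 0.1857]
tool_rot: [-3.137, -0.001, 0.944]
contact_force: [0.3, -0.2, 0.6]
opening: 0.0689
grip_force: 0.0
```

Call:
{"method": "step_arm", "body": {"increments": [{"delta_pos": [-1,-1,-1.2],"dr": [0,0,10],"fingers": -0.5},{"delta_pos": [-2.2,-2,-2.8],"dr": [0,0,20],"fingers": -0.5},{"delta_pos": [-3.5,-2.8,-4.5],"dr": [0,0,30],"fingers": -0.5},{"delta_pos": [-4.5,-3.6,-6.4],"dr": [0,0,40],"fingers": -0.5},{"delta_pos": [-4.5,-3.6,-6.4],"dr": [0,0,40],"fingers": -0.5}]}}

```text
time: 15.92
tool_pos: [0.371, -0.2558, 0.2505]
tool_rot: [-3.14, 0.001, 0.252]
contact_force: [0.2, -0.0, -0.9]
opening: 0.0688
grip_force: 0.0
```

```bash
python3 - <<'E'
from h import *
p=viewer.camera_params("wrist"); im=viewer.read_camera("wrist")[:,:,::-1].copy(); cv2.imwrite("pics/w4full.png",im); np.savez("w4.npz",**p)
cv2.imwrite("pics/w4.png",cv2.resize(im[:235,170:470],None,fx=2.5,fy=2.5,interpolation=cv2.INTER_CUBIC))
go(.3959,-.2462,.06,14.35)
E
```

```text
t 15.97 pos [ 0.371  -0.2553  0.2496] yaw 14.55 delta_cm [ 2.67 -0.2  18.95] dr [-0.18  0.1   0.2 ]
```

View pics/w4.png

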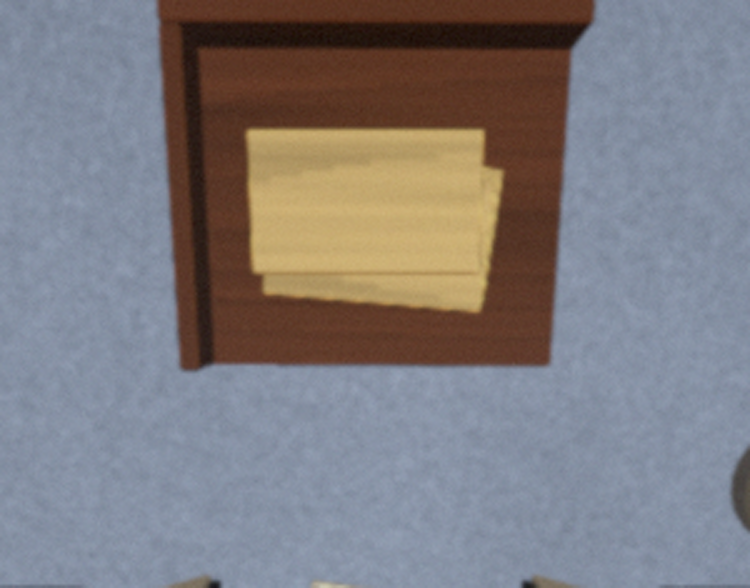

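The third board lies flat on the pile at crop px (247,129)-(484,273), parallel to the tray. I now refine the tray and board poses.

```bash
python3 - <<'E'
from h import *
p=dict(np.load("w4.npz")); im=cv2.imread("pics/w4full.png"); f=lambda a:np.array(a)/2.5+[170,0]
m,c,a=tray(im,p,(225,0,415,155))
near=np.array([q for q in c if 262<q[0]<382 and q[1]>135]); right=np.array([q for q in c if 30<q[1]<138 and q[0]>380])
def fl(pts):
    w=ray(p,pts+.5,.007)[:,:2]; return cv2.fitLine((w*1000).astype(np.float32),cv2.DIST_HUBER,0,.01,.01).ravel()
n=fl(near); r=fl(right); print([np.degrees(np.arctan2(v[1],v[0])) for v in (n,r)])
s=np.linalg.solve(np.c_[n[:2],-r[:2]],r[2:]-n[2:]); cor=n[2:]+n[:2]*s[0]
th=np.radians(14.35); R=np.array([[np.cos(th),-np.sin(th)],[np.sin(th),np.cos(th)]]); O=cor+R@[75,90]; print("origin",O)
for nm,q,z in [("stray",[(247,129),(484,129),(480,273),(253,273)],.035),("lower",[(503,171),(480,312),(263,295)],.022),("innercorner",[(200,48)],.008),("rimtopinner",[(183,24),(592,22)],.045)]:
    print(nm,np.round((ray(p,f(q),z)[:,:2]*1000-O)@R,1).tolist())
E
```

```text
[np.float32(-75.5849), np.float32(14.117619)]
origin [ 480.69668955 -232.42689017]
stray [[34.3, 62.9], [34.3, -46.9], [-29.3, -47.6], [-29.4, 62.7]]
lower [[18.4, -58.7], [-47.8, -50.2], [-39.6, 60.1]]
innercorner [[75.5, 88.3]]
rimtopinner [[73.9, 87.4], [74.7, -90.7]]
```

```bash
cat >> h.py <<'E'
O=np.array([.4807,-.2324]); TH=14.3
def T(x,y): # tray mm -> world m
    t=np.radians(TH); return O+np.array([np.cos(t)*x-np.sin(t)*y,np.sin(t)*x+np.cos(t)*y])/1000
def where():
    s=robot.observe(); t=np.radians(TH); d=(s["tool_pos"][:2]-O)*1000; print("tray xy",round(d[0]*np.cos(t)+d[1]*np.sin(t),1),round(-d[0]*np.sin(t)+d[1]*np.cos(t),1),"z",round(s["tool_pos"][2]*1000,1),"F",np.round(s["contact_force"],1))
E
python3 - <<'E'
from h import *
where(); go(*T(-72,5),.012,TH)
E
```

```text
tray xy -112.0 4.9 z 249.6 F [-0.4  0.3 -0.2]
t 15.97 pos [ 0.371  -0.2553  0.2496] yaw 14.55 delta_cm [ 4.04  0.08 23.75] dr [-0.18  0.1   0.25]
```

Call:
{"method": "step_arm", "body": {"increments": [{"delta_pos": [1,0,5],"dr": [0,0,0.2],"fingers": -0.1},{"delta_pos": [3,0,10],"dr": [0,0,0.2],"fingers": -0.1},{"delta_pos": [4,0.1,15],"dr": [0,0,0.2],"fingers": -0.1},{"delta_pos": [4,0.1,18],"dr": [0,0,0.2],"fingers": -0.1},{"delta_pos": [4,0.1,19.5],"dr": [0,0,0.2],"fingers": -0.1}]}}

```text
time: 16.6
tool_pos: [0.4083, -0.2439, 0.0512]
tool_rot: [-3.133, 0.005, 0.252]
contact_force: [0.4, -0.1, 0.5]
opening: 0.0504
grip_force: 0.0
```

Call:
{"method": "step_arm", "body": {"increments": [{"delta_pos": [0,0,1.5],"dr": [0,0,0],"fingers": -0.1},{"delta_pos": [0,0,3],"dr": [0,0,0],"fingers": -0.1},{"delta_pos": [0,0,4],"dr": [0,0,0],"fingers": -0.1},{"delta_pos": [0,0,4],"dr": [0,0,0],"fingers": -0.1},{"delta_pos": [0,0,4],"dr": [0,0,0],"fingers": -0.1}]}}

```text
time: 17.23
tool_pos: [0.4093, -0.2454, 0.0144]
tool_rot: [-3.138, 0.002, 0.249]
contact_force: [0.2, -0.1, -0.2]
opening: 0.0504
grip_force: 0.0
```

```bash
python3 - <<'E'
from h import *
where(); go(*T(0,5),.0115,TH);print(robot.observe()["opening"])
E
```

```text
tray xy -72.4 5.0 z 14.4 F [ 0.2 -0.1 -0.2]
t 17.23 pos [ 0.4093 -0.2454  0.0144] yaw 14.24 delta_cm [ 7.24 -0.01  0.28] dr [-0.22  0.13 -0.06]
0.050405579242472937
```

Call:
{"method": "step_arm", "body": {"increments": [{"delta_pos": [0.6,0,0.2],"dr": [0,0,0],"fingers": -0.1},{"delta_pos": [1.2,0,0.25],"dr": [0,0,0],"fingers": -0.1},{"delta_pos": [1.8,0,0.25],"dr": [0,0,0],"fingers": -0.1},{"delta_pos": [2.4,0,0.25],"dr": [0,0,0],"fingers": -0.1},{"delta_pos": [3,0,0.25],"dr": [0,0,0],"fingers": -0.1}]}}

```text
time: 17.85
tool_pos: [0.4382, -0.2379, 0.0117]
tool_rot: [-3.137, 0.003, 0.248]
contact_force: [-3.6, -0.4, 2.1]
opening: 0.0506
grip_force: 1.5
```

Call:
{"method": "step_arm", "body": {"increments": [{"delta_pos": [0.6,0,0],"dr": [0,0,0],"fingers": -0.1},{"delta_pos": [1.2,0,0],"dr": [0,0,0],"fingers": -0.1},{"delta_pos": [1.8,0,0],"dr": [0,0,0],"fingers": -0.1},{"delta_pos": [2.4,0,0],"dr": [0,0,0],"fingers": -0.1},{"delta_pos": [3,0,0],"dr": [0,0,0],"fingers": -0.1}]}}

```text
time: 18.48
tool_pos: [0.4675, -0.2306, 0.0116]
tool_rot: [-3.137, 0.003, 0.248]
contact_force: [-4.3, -0.0, 3.3]
opening: 0.0503
grip_force: 2.0
```

```bash
python3 - <<'E'
from h import *
where(); go(*T(0,5),.0115,TH)
E
```

```text
tray xy -12.4 5.0 z 11.6 F [-4.3 -0.   3.3]
t 18.48 pos [ 0.4675 -0.2306  0.0116] yaw 14.19 delta_cm [ 1.24 -0.    0.01] dr [-0.24  0.16 -0.11]
```

Call:
{"method": "step_arm", "body": {"increments": [{"delta_pos": [0.3,0,0],"dr": [0,0,0],"fingers": -0.1},{"delta_pos": [0.6,0,0],"dr": [0,0,0],"fingers": -0.1},{"delta_pos": [0.9,0,0],"dr": [0,0,0],"fingers": -0.1},{"delta_pos": [1.1,0,0],"dr": [0,0,0],"fingers": -0.1},{"delta_pos": [1.1,0,0],"dr": [0,0,0],"fingers": -0.1}]}}

```text
time: 19.1
tool_pos: [0.4783, -0.2282, 0.0116]
tool_rot: [-3.138, 0.002, 0.248]
contact_force: [-1.7, -1.8, -0.0]
opening: 0.0507
grip_force: 1.1
```

Call:
{"method": "step_arm", "body": {"increments": [{"delta_pos": [0.1,0,0],"dr": [0,0,0],"fingers": -0.1},{"delta_pos": [0.2,0,0],"dr": [0,0,0],"fingers": -0.1},{"delta_pos": [0.2,0,0],"dr": [0,0,0],"fingers": -0.1},{"delta_pos": [0.2,0,0],"dr": [0,0,0],"fingers": -0.1},{"delta_pos": [0.2,0,0],"dr": [0,0,0],"fingers": -0.1}]}}

```text
time: 19.73
tool_pos: [0.4799, -0.2274, 0.0115]
tool_rot: [-3.137, 0.002, 0.248]
contact_force: [-2.1, -2.1, -0.8]
opening: 0.0507
grip_force: 1.1
```

```bash
python3 - <<'E'
from h import *
where()
E
```

```text
tray xy 0.5 5.0 z 11.5 F [-2.1 -2.1 -0.8]
```

Call:
{"method": "step_arm", "body": {"increments": [{"delta_pos": [0.1,0,0],"dr": [0,0,0],"fingers": -0.1},{"delta_pos": [0.1,0,0],"dr": [0,0,0],"fingers": -0.1},{"delta_pos": [0.2,0,0],"dr": [0,0,0],"fingers": -0.1},{"delta_pos": [0.2,0,0],"dr": [0,0,0],"fingers": -0.1},{"delta_pos": [0.2,0,0],"dr": [0,0,0],"fingers": -0.1}]}}

```text
time: 20.35
tool_pos: [0.4805, -0.2272, 0.0116]
tool_rot: [-3.137, 0.005, 0.248]
contact_force: [-8.3, -3.4, 2.8]
opening: 0.0506
grip_force: 4.6
```

```bash
python3 - <<'E'
from h import *
where()
E
```

```text
tray xy 1.1 5.1 z 11.6 F [-8.3 -3.4  2.8]
```

Call:
{"method": "step_arm", "body": {"increments": [{"delta_pos": [0.1,0,0],"dr": [0,0,0],"fingers": -0.1},{"delta_pos": [0.1,0,0],"dr": [0,0,0],"fingers": -0.1},{"delta_pos": [-1,0,0],"dr": [0,0,0],"fingers": -0.1},{"delta_pos": [-3,0,-2],"dr": [0,0,0],"fingers": -0.1},{"delta_pos": [-3,0,-7],"dr": [0,0,0],"fingers": 0.65}]}}

```text
time: 20.98
tool_pos: [0.4509, -0.2335, 0.0805]
tool_rot: [-3.133, 0.005, 0.247]
contact_force: [1.3, -0.8, -0.3]
opening: 0.0445
grip_force: 0.0
```

Call:
{"method": "step_arm", "body": {"increments": [{"delta_pos": [0,0,-1],"dr": [0,0,-10],"fingers": 0.65},{"delta_pos": [1,1.5,-2],"dr": [0,0,-20],"fingers": 0.65},{"delta_pos": [2,3,-3],"dr": [0,0,-30],"fingers": 0.65},{"delta_pos": [3,4,-3],"dr": [0,0,-40],"fingers": 0.65},{"delta_pos": [4,5,-3],"dr": [0,0,-50],"fingers": 0.65}]}}

```text
time: 21.6
tool_pos: [0.5049, -0.2733, 0.1116]
tool_rot: [-3.138, -0.002, 1.126]
contact_force: [-0.2, -0.4, -0.5]
opening: 0.0161
grip_force: 0.0
```

```bash
python3 - <<'E'
from h import *
where(); go(*T(41.5,-78),.08,TH+90)
E
```

```text
tray xy 13.4 -45.6 z 111.6 F [-0.2 -0.4 -0.5]
t 21.6 pos [ 0.5049 -0.2733  0.1116] yaw 64.53 delta_cm [-0.69  4.24  3.15] dr [ -0.13  -0.19 -39.77]
```

Call:
{"method": "step_arm", "body": {"increments": [{"delta_pos": [-0.2,1,0.5],"dr": [0,0,-10],"fingers": 0.65},{"delta_pos": [-0.4,2,1],"dr": [0,0,-20],"fingers": 0.65},{"delta_pos": [-0.6,3.2,2],"dr": [0,0,-30],"fingers": 0.65},{"delta_pos": [-0.7,4.2,3],"dr": [0,0,-39.8],"fingers": 0.65},{"delta_pos": [-0.7,4.2,3.2],"dr": [0,0,-39.8],"fingers": 0.65}]}}

```text
time: 22.22
tool_pos: [0.539, -0.2975, 0.0784]
tool_rot: [-3.139, -0.005, 1.814]
contact_force: [-0.5, 0.9, -0.2]
opening: 0.016
grip_force: 0.0
```

```bash
python3 - <<'E'
from h import *
where(); go(*T(41.5,-78),.0115,TH+90)
E
```

```text
tray xy 40.4 -77.5 z 78.4 F [-0.5  0.9 -0.2]
t 22.23 pos [ 0.539  -0.2975  0.0784] yaw 103.92 delta_cm [-0.08  0.13  6.69] dr [-0.13 -0.28 -0.38]
```

Call:
{"method": "step_arm", "body": {"increments": [{"delta_pos": [0,0.1,2],"dr": [0,0,-0.4],"fingers": 0.65},{"delta_pos": [0,0.1,4],"dr": [0,0,-0.4],"fingers": 0.65},{"delta_pos": [0,0.1,6],"dr": [0,0,-0.4],"fingers": 0.65},{"delta_pos": [0,0.1,6.6],"dr": [0,0,-0.4],"fingers": 0.65},{"delta_pos": [0,0.1,6.6],"dr": [0,0,-0.4],"fingers": 0.65}]}}

```text
time: 22.85
tool_pos: [0.5395, -0.2972, 0.0134]
tool_rot: [-3.139, -0.004, 1.82]
contact_force: [-0.9, -0.8, -0.1]
opening: 0.0161
grip_force: 0.0
```

Call:
{"method": "step_arm", "body": {"increments": [{"delta_pos": [0.5,0,0],"dr": [0,0,0],"fingers": 0.65},{"delta_pos": [1,0,0],"dr": [0,0,0],"fingers": 0.65},{"delta_pos": [1.5,0,0],"dr": [0,0,0],"fingers": 0.65},{"delta_pos": [2,0,0],"dr": [0,0,0],"fingers": 0.65},{"delta_pos": [2.5,0,0],"dr": [0,0,0],"fingers": 0.65}]}}

```text
time: 23.48
tool_pos: [0.5336, -0.2734, 0.0138]
tool_rot: [-3.14, -0.003, 1.822]
contact_force: [1.5, -2.1, 2.7]
opening: 0.016
grip_force: 1.5
```

```bash
python3 - <<'E'
from h import *
where(); go(*T(41.5,-30),.0115,TH+90)
E
```

```text
tray xy 41.2 -52.8 z 13.8 F [ 1.5 -2.1  2.7]
t 23.48 pos [ 0.5336 -0.2734  0.0138] yaw 104.39 delta_cm [2.28 0.04 0.23] dr [-0.09 -0.15  0.09]
```

Call:
{"method": "step_arm", "body": {"increments": [{"delta_pos": [0.4,0,0.1],"dr": [0,0,0],"fingers": 0.65},{"delta_pos": [0.8,0,0.2],"dr": [0,0,0],"fingers": 0.65},{"delta_pos": [1.2,0,0.2],"dr": [0,0,0],"fingers": 0.65},{"delta_pos": [1.6,0,0.2],"dr": [0,0,0],"fingers": 0.65},{"delta_pos": [1.9,0,0.2],"dr": [0,0,0],"fingers": 0.65}]}}

```text
time: 24.1
tool_pos: [0.5285, -0.2547, 0.0114]
tool_rot: [-3.139, -0.004, 1.822]
contact_force: [0.6, -3.2, 2.4]
opening: 0.016
grip_force: 2.0
```

Call:
{"method": "step_arm", "body": {"increments": [{"delta_pos": [0.1,0,0],"dr": [0,0,0],"fingers": 0.65},{"delta_pos": [0.2,0,0],"dr": [0,0,0],"fingers": 0.65},{"delta_pos": [0.3,0,0],"dr": [0,0,0],"fingers": 0.65},{"delta_pos": [0.3,0,0],"dr": [0,0,0],"fingers": 0.65},{"delta_pos": [0.3,0,0],"dr": [0,0,0],"fingers": 0.65}]}}

```text
time: 24.72
tool_pos: [0.5288, -0.2541, 0.0116]
tool_rot: [-3.141, 0.0, 1.822]
contact_force: [2.8, -11.3, -2.2]
opening: 0.016
grip_force: 5.8
```

```bash
python3 - <<'E'
from h import *
where()
E
```

```text
tray xy 41.2 -32.9 z 11.6 F [  2.8 -11.3  -2.2]
```

Call:
{"method": "step_arm", "body": {"increments": [{"delta_pos": [-1,0,0],"dr": [0,0,0],"fingers": 0.65},{"delta_pos": [-3,0,-3],"dr": [0,0,0],"fingers": 0.65},{"delta_pos": [-4.5,0,-9],"dr": [0,0,0],"fingers": 0.65},{"delta_pos": [-5,0,-14],"dr": [0,0,0],"fingers": 0.65},{"delta_pos": [-5,0,-18],"dr": [0,0,0],"fingers": 0.65}]}}

```text
time: 25.35
tool_pos: [0.5405, -0.3005, 0.1926]
tool_rot: [-3.139, -0.006, 1.822]
contact_force: [-0.8, 0.2, 0.3]
opening: 0.0164
grip_force: 0.0
```

Call:
{"method": "step_arm", "body": {"increments": [{"delta_pos": [0,0,0],"dr": [0,0,0],"fingers": 0.65},{"delta_pos": [0,0,0],"dr": [0,0,0],"fingers": 0.65},{"delta_pos": [0,0,0],"dr": [0,0,0],"fingers": 0.65},{"delta_pos": [0,0,0],"dr": [0,0,0],"fingers": 0.65},{"delta_pos": [0,0,0],"dr": [0,0,0],"fingers": 0.65}]}}

```text
time: 25.98
tool_pos: [0.5407, -0.3007, 0.1905]
tool_rot: [-3.138, -0.005, 1.822]
contact_force: [-0.3, 0.2, 1.2]
opening: 0.016
grip_force: 0.0
```

```bash
python3 - <<'E'
from h import *
where()
p=viewer.camera_params("wrist"); im=viewer.read_camera("wrist")[:,:,::-1].copy(); cv2.imwrite("pics/w5full.png",im); np.savez("w5.npz",**p)
cv2.imwrite("pics/w5.png",cv2.resize(im[:235,170:470],None,fx=2.5,fy=2.5,interpolation=cv2.INTER_CUBIC))
E
```

```text
tray xy 41.2 -81.0 z 190.5 F [-0.3  0.2  1.2]
```

View pics/w5.png

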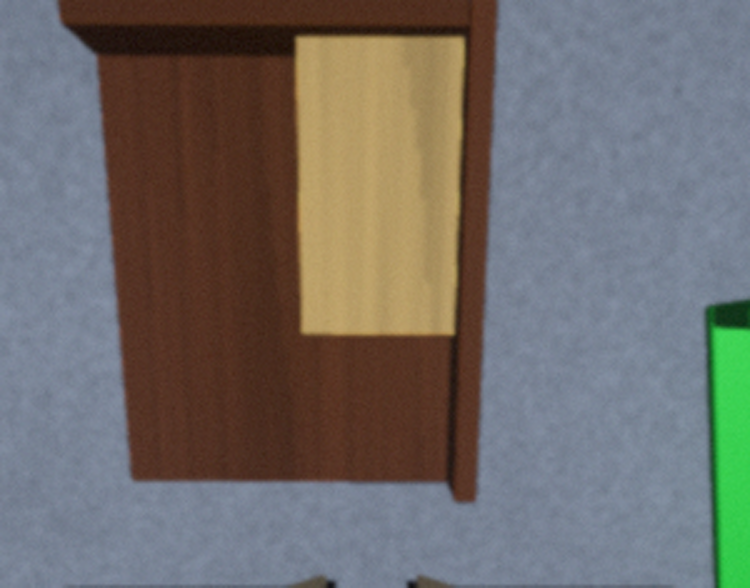

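The pile is now square in the corner: the top board spans crop px (296,36)-(464,334) and nothing sticks out below it. I check the gaps numerically.

```bash
python3 - <<'E'
from h import *
p=dict(np.load("w5.npz")); f=lambda a:np.array(a)/2.5+[170,0]; t=np.radians(TH); R=np.array([[np.cos(t),-np.sin(t)],[np.sin(t),np.cos(t)]])
for nm,q,z in [("stray",[(296,36),(464,36),(455,334),(301,334)],.035),("rimfar top inner",[(472,20),(453,480)],.045),("rimleft top inner",[(97,25),(465,26)],.045),("floor near edge",[(99,60),(133,479)],.008),("floor right edge",[(133,480),(447,481)],.008),("rimleft/floor",[(104,53),(290,53)],.008)]:
    print(nm,np.round((ray(p,f(q),z)[:,:2]-O)@R*1000,1).tolist())
E
```

```text
stray [[11.0, 88.4], [74.6, 88.5], [74.6, -21.6], [10.4, -21.7]]
rimfar top inner [[76.3, 90.5], [74.6, -81.7]]
rimleft top inner [[-60.8, 88.8], [73.8, 88.6]]
floor near edge [[-73.5, 88.1], [-73.9, -90.2]]
floor right edge [[-73.9, -90.7], [75.9, -90.9]]
rimleft/floor [[-71.1, 90.7], [5.9, 90.7]]
```

Call:
{"method": "step_arm", "body": {"increments": [{"delta_pos": [0,0,5],"dr": [0,0,0],"fingers": 0.65},{"delta_pos": [0,0,10],"dr": [0,0,0],"fingers": 0.65},{"delta_pos": [0,0,14.5],"dr": [0,0,0],"fingers": 0.65},{"delta_pos": [0,0,17],"dr": [0,0,0],"fingers": 0.65},{"delta_pos": [1,0,17.8],"dr": [0,0,0],"fingers": 0.65}]}}

```text
time: 26.65
tool_pos: [0.5369, -0.2902, 0.0114]
tool_rot: [-3.137, -0.006, 1.821]
contact_force: [0.2, 0.4, 0.6]
opening: 0.0161
grip_force: 0.0
```

Call:
{"method": "step_arm", "body": {"increments": [{"delta_pos": [1,0,0],"dr": [0,0,0],"fingers": 0.65},{"delta_pos": [2,0,0],"dr": [0,0,0],"fingers": 0.65},{"delta_pos": [2.8,0,0],"dr": [0,0,0],"fingers": 0.65},{"delta_pos": [3.3,0,0],"dr": [0,0,0],"fingers": 0.65},{"delta_pos": [3.5,0,0],"dr": [0,0,0],"fingers": 0.65}]}}

```text
time: 27.28
tool_pos: [0.5292, -0.2565, 0.0137]
tool_rot: [-3.139, -0.004, 1.822]
contact_force: [0.4, -0.0, 0.2]
opening: 0.0162
grip_force: 0.0
```

Call:
{"method": "step_arm", "body": {"increments": [{"delta_pos": [0.2,0,0],"dr": [0,0,0],"fingers": 0.65},{"delta_pos": [0.4,0,0],"dr": [0,0,0],"fingers": 0.65},{"delta_pos": [0.6,0,0],"dr": [0,0,0],"fingers": 0.65},{"delta_pos": [0.8,0,0],"dr": [0,0,0],"fingers": 0.65},{"delta_pos": [0.8,0,0],"dr": [0,0,0],"fingers": 0.65}]}}

```text
time: 27.9
tool_pos: [0.5289, -0.2541, 0.0146]
tool_rot: [3.141, 0.005, 1.822]
contact_force: [0.8, -16.8, -1.7]
opening: 0.0159
grip_force: 8.2
```

```bash
python3 - <<'E'
from h import *
where()
E
```

```text
tray xy 41.3 -33.0 z 14.6 F [  0.8 -16.8  -1.7]
```

Call:
{"method": "step_arm", "body": {"increments": [{"delta_pos": [-1,0,0],"dr": [0,0,0],"fingers": 0.65},{"delta_pos": [-3,0,-2],"dr": [0,0,0],"fingers": 0.3},{"delta_pos": [-3,-1,-7],"dr": [0,0,10],"fingers": -0.1},{"delta_pos": [-2,-4,-9],"dr": [0,0,20],"fingers": -0.1},{"delta_pos": [0,-7,-9],"dr": [0,0,30],"fingers": -0.1}]}}

```text
time: 28.52
tool_pos: [0.4598, -0.2675, 0.1052]
tool_rot: [-3.141, -0.001, 1.292]
contact_force: [-0.2, 0.5, -0.7]
opening: 0.049
grip_force: 0.0
```

```bash
python3 - <<'E'
from h import *
where(); go(*T(-40,33),.09,TH)
E
```

```text
tray xy -29.0 -28.9 z 105.2 F [-0.2  0.5 -0.7]
t 28.52 pos [ 0.4598 -0.2675  0.1052] yaw 74.04 delta_cm [ 4.79 -4.07  1.53] dr [-7.000e-02 -3.000e-02  5.974e+01]
```

Call:
{"method": "step_arm", "body": {"increments": [{"delta_pos": [1,-0.8,0],"dr": [0,0,10.5],"fingers": -0.1},{"delta_pos": [2,-1.6,0.5],"dr": [0,0,21],"fingers": -0.1},{"delta_pos": [3,-2.5,1],"dr": [0,0,31.5],"fingers": -0.1},{"delta_pos": [4,-3.3,1.5],"dr": [0,0,42],"fingers": -0.1},{"delta_pos": [4.8,-4.1,1.5],"dr": [0,0,52],"fingers": -0.1}]}}

```text
time: 29.15
tool_pos: [0.4324, -0.2086, 0.0883]
tool_rot: [-3.136, 0.003, 0.385]
contact_force: [-0.2, -0.1, 0.1]
opening: 0.0506
grip_force: 0.0
```

Call:
{"method": "step_arm", "body": {"increments": [{"delta_pos": [0,0,1],"dr": [0,0,7.7],"fingers": -0.1},{"delta_pos": [0,0,3],"dr": [0,0,7.7],"fingers": -0.1},{"delta_pos": [0,0,5],"dr": [0,0,7.7],"fingers": -0.1},{"delta_pos": [0,0,7],"dr": [0,0,7.7],"fingers": -0.1},{"delta_pos": [0,0,7.6],"dr": [0,0,7.7],"fingers": -0.1}]}}

```text
time: 29.78
tool_pos: [0.432, -0.2086, 0.0118]
tool_rot: [-3.135, 0.004, 0.256]
contact_force: [0.1, -0.3, -0.1]
opening: 0.0508
grip_force: 0.0
```

```bash
python3 - <<'E'
from h import *
where(); go(*T(0,35),.012,TH)
E
```

```text
tray xy -41.3 35.1 z 11.8 F [ 0.1 -0.3 -0.1]
t 29.77 pos [ 0.432  -0.2086  0.0118] yaw 14.69 delta_cm [ 4.13  0.04 -0.04] dr [-0.36  0.24  0.38]
```

Call:
{"method": "step_arm", "body": {"increments": [{"delta_pos": [1,0,0],"dr": [0,0,0.4],"fingers": -0.1},{"delta_pos": [2,0,0],"dr": [0,0,0.4],"fingers": -0.1},{"delta_pos": [3,0,0],"dr": [0,0,0.4],"fingers": -0.1},{"delta_pos": [3.6,0,0],"dr": [0,0,0.4],"fingers": -0.1},{"delta_pos": [3.9,0,0],"dr": [0,0,0.4],"fingers": -0.1}]}}

```text
time: 30.4
tool_pos: [0.4709, -0.199, 0.0128]
tool_rot: [-3.138, 0.002, 0.25]
contact_force: [0.4, 0.7, 0.0]
opening: 0.0504
grip_force: 0.0
```

Call:
{"method": "step_arm", "body": {"increments": [{"delta_pos": [0.2,0,0],"dr": [0,0,0],"fingers": -0.1},{"delta_pos": [0.4,0,0],"dr": [0,0,0],"fingers": -0.1},{"delta_pos": [0.6,0,0],"dr": [0,0,0],"fingers": -0.1},{"delta_pos": [0.8,0,0],"dr": [0,0,0],"fingers": -0.1},{"delta_pos": [0.8,0,0],"dr": [0,0,0],"fingers": -0.1}]}}

```text
time: 31.02
tool_pos: [0.4731, -0.1982, 0.0127]
tool_rot: [-3.135, 0.012, 0.25]
contact_force: [-22.1, -10.1, 12.1]
opening: 0.0504
grip_force: 11.6
```

```bash
python3 - <<'E'
from h import *
where()
E
```

```text
tray xy 1.1 35.1 z 12.7 F [-22.1 -10.1  12.1]
```

Call:
{"method": "step_arm", "body": {"increments": [{"delta_pos": [-1,0,0],"dr": [0,0,0],"fingers": -0.1},{"delta_pos": [-4,0,-1],"dr": [0,0,0],"fingers": -0.1},{"delta_pos": [-8,0,-6],"dr": [0,0,0],"fingers": -0.1},{"delta_pos": [-9,0,-12],"dr": [0,0,0],"fingers": -0.1},{"delta_pos": [-9,0,-16],"dr": [0,0,0],"fingers": -0.1}]}}

```text
time: 31.65
tool_pos: [0.3911, -0.2205, 0.1756]
tool_rot: [-3.14, 0.001, 0.248]
contact_force: [0.8, -0.6, -1.9]
opening: 0.0508
grip_force: 0.0
```

Call:
{"method": "step_arm", "body": {"increments": [{"delta_pos": [0,3,-2],"dr": [0,0,0],"fingers": -0.1},{"delta_pos": [0,6,-2],"dr": [0,0,0],"fingers": -0.1},{"delta_pos": [0,6,-2],"dr": [0,0,0],"fingers": -0.1},{"delta_pos": [0,6,-2],"dr": [0,0,0],"fingers": -0.1},{"delta_pos": [0,6,-2],"dr": [0,0,0],"fingers": -0.1}]}}

```text
time: 32.28
tool_pos: [0.4061, -0.2773, 0.1924]
tool_rot: [-3.137, 0.003, 0.25]
contact_force: [0.5, 0.3, -0.5]
opening: 0.0506
grip_force: 0.0
```

```bash
python3 - <<'E'
from h import *
p=viewer.camera_params("wrist"); im=viewer.read_camera("wrist")[:,:,::-1].copy(); np.savez("w6.npz",**p); cv2.imwrite("pics/w6full.png",im)
cv2.imwrite("pics/w6.png",cv2.resize(im[:200,160:426],None,fx=3,fy=3,interpolation=cv2.INTER_CUBIC)); where()
E
```

```text
tray xy -83.3 -25.2 z 192.5 F [-0.3  0.2  0.1]
```

View pics/w6.png

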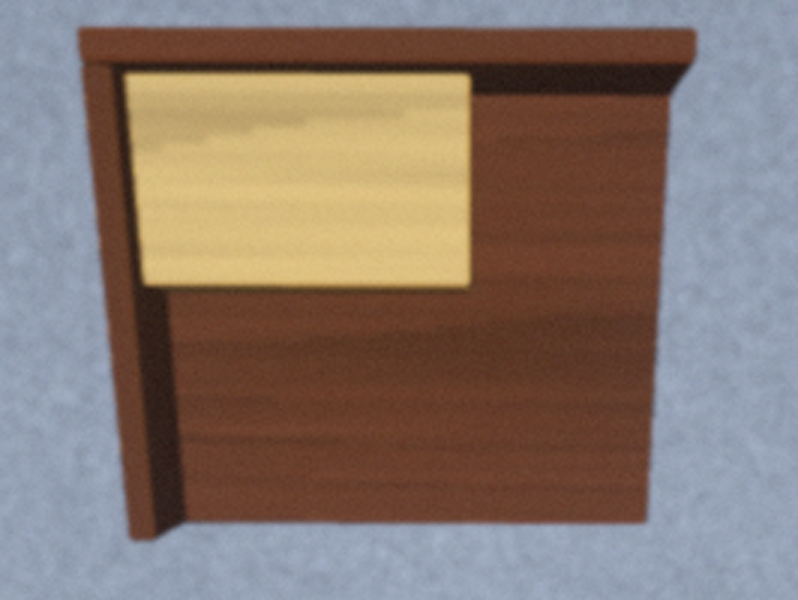

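The pile is one clean rectangle at crop px (123,73)-(471,288), hard against both rims, with no lower board showing. One numeric check, then I hand in.

```bash
python3 - <<'E'
from h import *
p=dict(np.load("w6.npz")); f=lambda a:np.array(a)/3+[160,0]; t=np.radians(TH); R=np.array([[np.cos(t),-np.sin(t)],[np.sin(t),np.cos(t)]])
q=lambda a,z:(ray(p,f(a),z)[:,:2]-O)@R*1000
o=q([(647,521)],.008)[0]+[75,90]; b=q([(123,73),(471,73),(471,287),(142,287)],.035)-o
print(np.round(b,1).tolist(),"centre",b.mean(0),"offset",o)
c=b.mean(0)
if abs(c[0]-43)<3 and abs(c[1]-35)<3: print(robot.hand_in())
E
```

```text
[[74.3, 89.9], [74.1, -21.3], [9.7, -21.2], [9.8, 90.3]] centre [41.98398366 34.40580457] offset [ 0.3873384  -1.20899823]
the job is handed in; nothing more can be done
None
```

The job is handed in. The third board lay flat on the counter, was re-gripped by its long edges and set on top; the stack looks square against both rims, with its top board centred about 1 mm from the ideal spot. The lower boards were checked only by eye, and no verdict came back.

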